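# Third hand: hold a mounting plate against the sprung stop

### The job

Draw the tall mounting plate with the window straight up out of the slotted rack, lower its bottom edge into the channel of the fastening fixture in front of the stop, then push it along the channel against the sprung stop pad and hold it there, steadily, at about 11 N, so that the pad's pointer stays between the two index lines and a colleague can drive the screws. Never drive the pad to the end of its travel, and leave the shorter plate and the other things on the bench alone. The program finishes while still holding the plate pressed; do not let go.

Things in the scene. Friction and masses are not known exactly. Their poses are not given: they have to be found in the camera images.
- rack: Fixed rack, dark base 140 x 150 x 12 mm; origin at the centre of its underside on the worktop. Two slots of grey plastic run along its x axis, centre lines at y = +40 and -40 mm: 11 mm wide, 116 mm long, closed at both ends, floor 12 mm and rim 45 mm above the worktop. Either slot may hold the tall plate.
- plate: The plate to hold: loose bare aluminium, 110 mm wide (x axis), 8 mm thick (y), 110 mm tall (z), about 0.25 kg; a window 40 x 42 mm lies 24 to 66 mm above its lower edge, solid above. Origin: middle of its lower edge. It starts upright in a rack slot, top edge 122 mm above the worktop. Either end may face the stop.
- plate_top (a point): Middle of the plate's top edge, 110 mm above the plate's origin; same axes.
- blank: The shorter plate in the other slot, to be left alone: plain aluminium 110 x 8 x 80 mm with no window, origin at the middle of its lower edge.
- fixture: Fixed steel fixture, base 200 x 90 x 12 mm; origin on the worktop, on the channel's centre line. A channel, open above and at its ends, runs along x from -80 to +35 mm: 16 mm wide at y = 0, floor 12 mm, rails 34 mm, flared lips to 42 mm above the worktop. The stop's dark block (x = 85 to 111 mm, top 90 mm high, two white lines across it 10 mm apart) is beyond +x; press along +x.
- pad_face (a point): Centre of the pad's flat face, which looks to the fixture's -x; 50 mm along +x from the fixture's origin while free, 59 mm above the worktop. The pad is 50 mm wide, 62 mm tall (28 to 90 mm above the worktop), and moves along +x as it is pressed. The tip of the thin pointer on its top lies 4 mm before the first line when free.
- pad (a joint): How far the pad is pushed in, m: 0 free, 0.020 at its end. Sprung: 4 N to start it moving, then 0.8 N more for each mm (about 11 N at 0.009). The pointer is between the lines from 0.004 to 0.014 (7 to 15 N).
- driver: Bystander: screwdriver with a yellow handle lying left of the fixture, 173 mm long.
- pliers: Bystander: pliers lying at the left, 150 mm long.

How it is judged:
By the outcome, as a careful person would: the job done as asked, in the order asked, and still so for the second after the job is handed in, while the arm keeps its last pose, push and grip.
It also fails if it takes over 40 s, if anything falls off the work surface, if the arm or the gripper's body presses on something with over 40 N, if the wrist force passes 120 N, or if a joint passes its speed limit or range.

### The arm

A 6-joint arm with a two-finger parallel gripper is mounted at the origin on a cart in front of the work surface, level with it; the furniture and walls round the work are solid. World frame = base frame: x ahead of the robot, y to its left, z up, the work surface at z = 0. Lengths are in mm, angles in rad, forces in N, time in s.
With the tool pointing down it reaches from about 350 to 975 mm from the base axis. Payload 7.1 kg.
Tool frame: the origin (TCP) lies midway between the tips of the shut fingers; the grasp point (between the pads) lies 19 mm behind it; z points along the fingers, y is the line along which they close (so a half turn about z gives the same grasp; the last joint's range is limited). The gripper opens to 88 mm and grips with 3 to 60 N. Pads are 20 mm wide; open, the fingers measure 115 mm over their backs; the gripper's body (75 mm by 178 mm) begins 61 mm behind the grasp point.
Start: joints at [-1.352, 0.423, 1.63, -0, 1.089, -0.019], TCP at [147.247, -607.39, 222.675] pointing down, gripper open.
Joint ranges: [-3, 3], [-0.9, 2.11], [0.09, 2.58], [-1.31, 4.45], [0.11, 2.69], [-2.54, 2.54]. Speed limits (rad/s): [2.39, 2.39, 3.01, 3.14, 3.14, 3.14].

### API

Orientations are given as a rotation vector (axis times angle).
In Python, from workcell import ctrl gives the robot as it stands.
- The arm moves only by the shell command python3 -m inch 'ROWS' [OPENING]. ROWS is JSON, a list of rows, each an object with "xyz": the shift along the tool's x, y, z in mm, a list of three; "rot": the turn, a rotation vector about the tool's x, y, z in rad, a list of three. In form: [{"xyz": [dx, dy, dz], "rot": [ax, ay, az]}, ...]. A call has 1 to 12 rows; each row is the pose to reach, as a shift and turn from the pose commanded when the call began, along the tool's axes at that moment; what a row does not reach only later rows make up. A row lasts 1/12 s, in which the tool goes at most 41.7 mm and 7.16 degrees, less where a joint would pass 70% of its speed; a pose out of reach is approached as far as the arm can. A call with a gripper value outside its range is refused whole. OPENING is the closure in counts, from 0 (fully open) to 255 (shut), set as the call begins (- or left out, the last holds). The fingers move at their own pace and stop on an object; the grip force is fixed at half the most. Time passes only in rows, so rows that repeat a pose let the fingers close. It gives the time, the measured TCP pose, the force, the opening and the grip force at its end, in the units of the state.
- ctrl.get_obs(): the state, without advancing time (a new reading comes with each control period).
- ctrl.get_image(name): name is "side" or "top" or "wrist"; returns the picture (384x512x3 uint8, red, green, blue); there is no depth.
- ctrl.camera_model(name): a dict with "fx", "fy", "cx", "cy" (pixels), "position" and "attitude" of the camera in the world. Camera axes: x right, y up, looking along -z (the intrinsics and any distortion apply to the point x, -y, -z); pixel columns grow to the right and rows downward; lengths in mm; the calibration is good to about 2 mm. A picture is of the moment at which its call begins: read the wrist's pose just before it. camera_model takes no time and is no camera call; for the wrist camera it gives the pose at the moment of the call.
- ctrl.close_job(): hands the job in; it is judged then, once.
The state is a dict: "t": time; "qpos": joint angles; "qvel": joint speeds; "joint_torque": joint torques, N m; "ee_pos": TCP position; "orientation": TCP orientation; "ft_force": force on the tool from outside, world axes, zero at the start; "moment": the same for the moment, N m; "width": finger opening in mm; "grasp_force": force on a finger pad.
Only numpy, scipy, OpenCV 4.12 (cv2) and the standard library are available. Lean on these libraries where they do the work, as an engineer would, in place of code of your own. Each camera call takes 0.05 s, during which the arm holds its last target. There are 200 camera calls.

## Working session

There is one attempt and no reset: what is moved stays moved. The work goes in short steps, Python scripts to look and compute and a shell command to move; the robot and the scene stay as the last step left them, time stands still between calls to the robot, and variables do not carry over. Pictures are saved under pics/ and viewed, at most 10 in all, crops included, and the job is handed in when it is done.

```bash
mkdir -p pics; ls; python3 - <<'E'
from workcell import ctrl
import cv2,numpy as np
o=ctrl.get_obs();print({k:np.round(v,3).tolist() for k,v in o.items()})
for n in ("side","top","wrist"):
    print(n,ctrl.camera_model(n))
    cv2.imwrite(f"pics/{n}0.png",cv2.cvtColor(ctrl.get_image(n),cv2.COLOR_RGB2BGR))
E
```

```text
pics
{'t': 0.0, 'qpos': [-1.352, 0.424, 1.631, -0.0, 1.089, -0.019], 'qvel': [-0.0, 0.001, -0.0, -0.0, 0.0, -0.001], 'joint_torque': [0.002, -54.462, -27.367, 0.064, 0.023, -0.0], 'ee_pos': [147.13, -606.871, 221.923], 'orientation': [-3.118, -0.372, 0.0], 'ft_force': [-0.281, 0.353, 0.157], 'moment': [0.045, 0.011, 0.033], 'grasp_force': 0.0, 'width': 87.652}
side {'fx': 422.02761999716165, 'fy': 422.02761999716165, 'cx': 255.2518797100642, 'cy': 192.78084446039924, 'position': array([ 459.14918252, 1285.2513019 ,  777.62485402]), 'attitude': array([ 0.05212396, -1.62473512, -2.67123785])}
top {'fx': 350.6318628809908, 'fy': 350.6318628809908, 'cx': 255.06392073369975, 'cy': 194.06492110360747, 'position': array([ 419.267879  ,   24.99728827, 1107.75249756]), 'attitude': array([ 0.07021023, -0.07446168, -1.53982084])}
wrist {'fx': 281.8755361527618, 'fy': 281.8755361527618, 'cx': 253.02643008237658, 'cy': 192.24621608995722, 'position': array([ 212.09086983, -592.08078969,  384.60636432]), 'attitude': array([-0.2117157 ,  0.16939798, -1.32522444])}
```

View pics/top0.png

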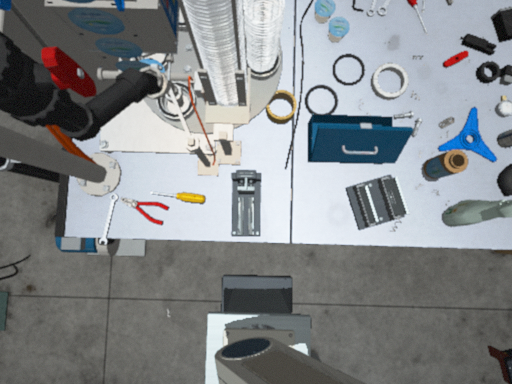

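View pics/side0.png

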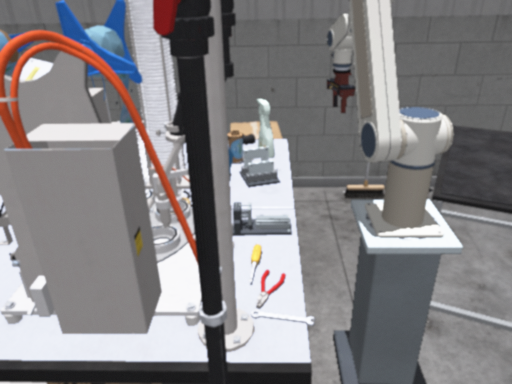

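The top view shows the fixture at about (246,203), with its stop toward world +x. The rack with two plates is at (378,202), slightly turned. The driver and pliers are left of the fixture.

```bash
python3 - <<'E'
import cv2,numpy as np
t=cv2.imread('pics/top0.png');s=cv2.imread('pics/side0.png');w=cv2.imread('pics/wrist0.png')
r=lambda a,x0,y0,wd,h,W,H:cv2.resize(a[y0:y0+h,x0:x0+wd],(W,H),interpolation=cv2.INTER_CUBIC)
a=np.hstack([r(t,340,168,75,68,400,362),r(t,208,165,75,68,400,362)])
b=np.hstack([r(s,225,140,80,47,400,236),r(w,0,0,512,384,315,236),np.zeros((236,85,3),np.uint8)])
cv2.imwrite('pics/c1.png',np.vstack([a,b]))
E
```

```text
(no output)
```

View pics/c1.png

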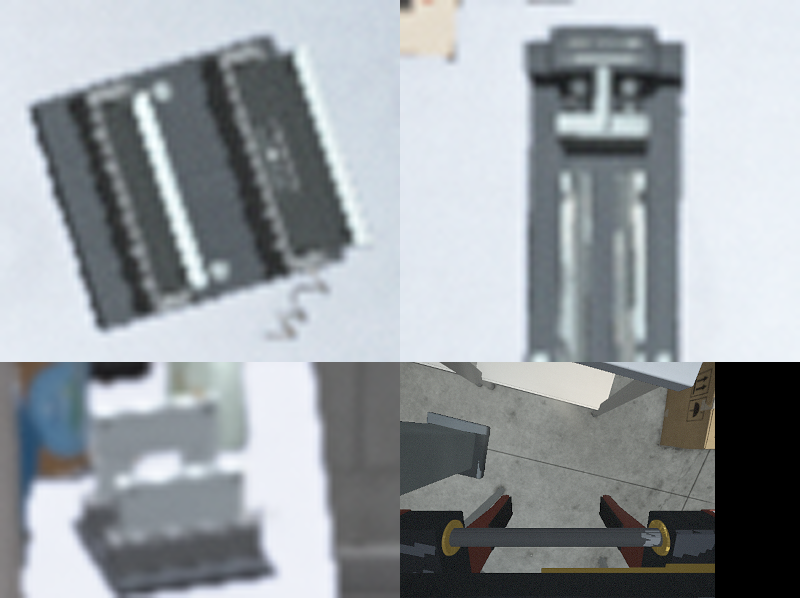

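```bash
cat > h.py <<'E'
import numpy as np,cv2
from scipy.spatial.transform import Rotation as R
from workcell import ctrl
def ray(cm,u,v):
    d=np.array([(u-cm['cx'])/cm['fx'],-(v-cm['cy'])/cm['fy'],-1.])
    return np.array(cm['position']),R.from_rotvec(cm['attitude']).apply(d)
def onz(cm,u,v,z):
    p,d=ray(cm,u,v);return p+d*(z-p[2])/d[2]
def proj(cm,X):
    c=R.from_rotvec(cm['attitude']).inv().apply(np.asarray(X,float)-cm['position'])
    return np.stack([cm['cx']+cm['fx']*c[...,0]/-c[...,2],cm['cy']+cm['fy']*-c[...,1]/-c[...,2]],-1)
def tool(xyz):  # world displacement -> tool axes
    return R.from_rotvec(ctrl.get_obs()['orientation']).inv().apply(xyz)
E
python3 - <<'E'
from h import *
cm=ctrl.camera_model('top')
def rk(x,y):return 340+x/5.333-.4,168+y/5.324-.4
def fx(x,y):return 208+(x-400)/5.333-.4,165+y/5.324-.4
a=onz(cm,*rk(302,50),122);b=onz(cm,*rk(363,243),122);print('tall',a,b,np.linalg.norm(a-b),(a+b)/2,np.arctan2(*(a-b)[1::-1]))
a=onz(cm,*rk(142,95),92);b=onz(cm,*rk(199,285),92);print('short',a,b,np.linalg.norm(a-b),(a+b)/2,np.arctan2(*(a-b)[1::-1]))
print('rack corners',[onz(cm,*rk(*p),12).round(1) for p in((33,105),(105,327),(355,240))])
print('base edges',onz(cm,*fx(528,250),12),onz(cm,*fx(683,250),12))
print('pad face top',onz(cm,*fx(558,140),90),onz(cm,*fx(650,140),90))
print('rail far ends',onz(cm,*fx(565,172),42),onz(cm,*fx(640,172),42))
print('fixture base near/far',onz(cm,246,236,12),onz(cm,246,170,12))
E
```

```text
tall [ 571.42902434 -375.75196558  122.        ] [ 469.41208918 -407.19665959  122.        ] 106.75309756897245 [ 520.42055676 -391.47431258  122.        ] 0.2989901725957303
short [ 548.49830805 -300.05204795   92.        ] [ 445.46737963 -331.02865657   92.        ] 107.58681374888239 [ 496.98284384 -315.54035226   92.        ] 0.29205622239745055
rack corners [array([ 550.8, -261.3,   12. ]), array([ 421.4, -304.1,   12. ]), array([ 476.6, -450.7,   12. ])]
base edges [463.88663064  95.14662345  12.        ] [466.58842527   4.40642392  12.        ]
pad face top [521.40808011  75.91038816  90.        ] [522.91787858  25.6128532   90.        ]
rail far ends [507.93178157  73.67963893  42.        ] [509.21555912  30.81073051  42.        ]
fixture base near/far [389.42416454  47.77673544  12.        ] [596.36235209  54.39640247  12.        ]
```

```bash
python3 -m inch '[{"xyz":[10,-3,0],"rot":[0,0,0]},{"xyz":[35,-10,0],"rot":[0,0,0]},{"xyz":[75,-22,0],"rot":[0,0,-0.02]},{"xyz":[115,-34,0],"rot":[0,0,-0.03]},{"xyz":[155,-45,0],"rot":[0,0,-0.04]},{"xyz":[195,-57,0],"rot":[0,0,-0.05]},{"xyz":[235,-69,0],"rot":[0,0,-0.06]},{"xyz":[275,-81,0],"rot":[0,0,-0.06]},{"xyz":[315,-92,0],"rot":[0,0,-0.06]},{"xyz":[355,-104,0],"rot":[0,0,-0.06]},{"xyz":[390,-114,0],"rot":[0,0,-0.06]},{"xyz":[413,-121,0],"rot":[0,0,-0.06]}]' 0
python3 -m inch '[{"xyz":[0,0,0],"rot":[0,0,0]},{"xyz":[0,0,0],"rot":[0,0,0]}]'
python3 - <<'E'
from h import *
o=ctrl.get_obs();print(o['ee_pos'],o['orientation'])
cm=ctrl.camera_model('wrist');im=ctrl.get_image('wrist')
im=cv2.cvtColor(im,cv2.COLOR_RGB2BGR);cv2.imwrite('pics/w1.png',im)
ct=np.array([520.4,-391.5]);u=np.array([np.cos(.296),np.sin(.296)])
for s in(-55,55):print(proj(cm,[*(ct+s*u),122]))
E
```

```text
t: 1.15
ee_pos: [523.3, -389.6, 222.6]
orientation: [-3.106, -0.469, -0.001]
ft_force: [0.1, 0.2, -0.3]
width: 87.8
grasp_force: 0.0
t: 1.32
ee_pos: [521.1, -391.0, 222.3]
orientation: [-3.106, -0.471, 0.001]
ft_force: [-0.7, 0.1, -0.6]
width: 87.8
grasp_force: 0.0
[ 521.0642419  -390.95073693  222.28099898] [-3.10572430e+00 -4.70573693e-01  9.31778742e-04]
[252.75457439 244.68228226]
[253.29431655 133.73119767]
```

View pics/w1.png

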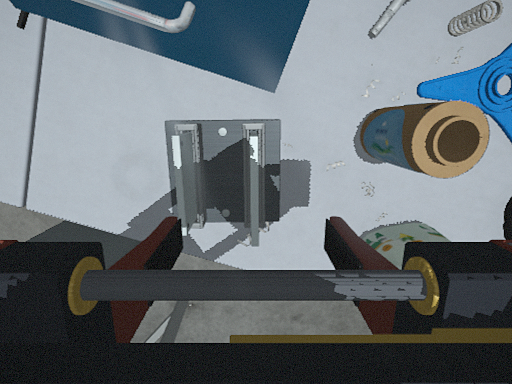

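The wrist view shows the tall plate's top edge at about (253,135)–(253,245), within a pixel or so of my projection. The blank is at about (177–181,135–235). I'll descend and grip.

```bash
python3 -m inch '[{"xyz":[0,0,8],"rot":[0,0,0]},{"xyz":[0,0,24],"rot":[0,0,0]},{"xyz":[0,0,42],"rot":[0,0,0]},{"xyz":[0,0,60],"rot":[0,0,0]},{"xyz":[0,0,78],"rot":[0,0,0]},{"xyz":[0,0,96],"rot":[0,0,0]},{"xyz":[0,0,112],"rot":[0,0,0]},{"xyz":[0,0,125],"rot":[0,0,0]},{"xyz":[0,0,135],"rot":[0,0,0]},{"xyz":[0,0,141],"rot":[0,0,0]},{"xyz":[0,0,142],"rot":[0,0,0]}]'
python3 -m inch '[{"xyz":[0,0,0],"rot":[0,0,0]},{"xyz":[0,0,0],"rot":[0,0,0]},{"xyz":[0,0,0],"rot":[0,0,0]},{"xyz":[0,0,0],"rot":[0,0,0]},{"xyz":[0,0,0],"rot":[0,0,0]},{"xyz":[0,0,0],"rot":[0,0,0]},{"xyz":[0,0,0],"rot":[0,0,0]},{"xyz":[0,0,0],"rot":[0,0,0]},{"xyz":[0,0,0],"rot":[0,0,0]},{"xyz":[0,0,0],"rot":[0,0,0]}]' 255
```

```text
t: 2.28
ee_pos: [519.2, -392.5, 79.5]
orientation: [-3.106, -0.465, 0.002]
ft_force: [-0.1, 0.3, 0.9]
width: 88.0
grasp_force: 0.0
t: 3.12
ee_pos: [520.1, -392.5, 80.7]
orientation: [-3.107, -0.466, 0.0]
ft_force: [0.0, 0.4, -1.1]
width: 24.8
grasp_force: 0.0
```

```bash
python3 -m inch '[{"xyz":[0,0,0],"rot":[0,0,0]},{"xyz":[0,0,0],"rot":[0,0,0]},{"xyz":[0,0,0],"rot":[0,0,0]},{"xyz":[0,0,0],"rot":[0,0,0]},{"xyz":[0,0,0],"rot":[0,0,0]},{"xyz":[0,0,0],"rot":[0,0,0]}]'
```

```text
t: 3.62
ee_pos: [520.1, -392.5, 80.7]
orientation: [-3.107, -0.466, 0.0]
ft_force: [0.2, 0.0, -0.1]
width: 7.8
grasp_force: 30.0
```

```bash
python3 -m inch '[{"xyz":[0,0,-3],"rot":[0,0,0]},{"xyz":[0,0,-8],"rot":[0,0,0]},{"xyz":[0,0,-15],"rot":[0,0,0]},{"xyz":[0,0,-23],"rot":[0,0,0]},{"xyz":[0,0,-32],"rot":[0,0,0]},{"xyz":[0,0,-42],"rot":[0,0,0]},{"xyz":[0,0,-55],"rot":[0,0,0]},{"xyz":[0,0,-70],"rot":[0,0,0]},{"xyz":[0,0,-85],"rot":[0,0,0]},{"xyz":[0,0,-97],"rot":[0,0,0]},{"xyz":[0,0,-105],"rot":[0,0,0]},{"xyz":[0,0,-108],"rot":[0,0,0]}]'
python3 - <<'E'
from h import *
o=ctrl.get_obs();print(o['ee_pos'],o['orientation'],o['ft_force'],o['width'])
# TCP target: 25 mm back of the free-touch, above fixture; yaw .03 (tool x)
print(R.from_rotvec(o['orientation']).as_matrix().round(4))
t=np.array([452,49,o['ee_pos'][2]]);print(tool(t-o['ee_pos']))
E
```

```text
t: 4.62
ee_pos: [520.8, -393.0, 190.8]
orientation: [3.105, 0.466, 0.003]
ft_force: [-0.6, -0.1, -2.2]
width: 8.0
grasp_force: 30.0
[ 520.77453235 -393.00909984  190.83823827] [3.10487216e+00 4.65713589e-01 2.97984191e-03] [-0.55295209 -0.1110815  -2.20577985] 7.9898330421714885
[[ 0.956   0.2934  0.0022]
 [ 0.2934 -0.956  -0.0017]
 [ 0.0016  0.0022 -1.    ]]
[  63.93294065 -442.73441491   -0.89308061]
```

```bash
python3 -m inch '[{"xyz":[0,-8,0],"rot":[0,0,0.01]},{"xyz":[1,-28,0],"rot":[0,0,0.03]},{"xyz":[3,-60,0],"rot":[0,0,0.06]},{"xyz":[5,-96,0],"rot":[0,0,0.09]},{"xyz":[7,-134,0],"rot":[0,0,0.12]},{"xyz":[9,-172,0],"rot":[0,0,0.15]},{"xyz":[11,-210,0],"rot":[0,0,0.18]},{"xyz":[13,-248,0],"rot":[0,0,0.21]},{"xyz":[15,-284,0],"rot":[0,0,0.24]},{"xyz":[17,-312,0],"rot":[0,0,0.26]},{"xyz":[17.5,-328,0],"rot":[0,0,0.268]},{"xyz":[17.5,-332,0],"rot":[0,0,0.268]}]'
python3 -m inch '[{"xyz":[0,0,0],"rot":[0,0,0]},{"xyz":[0,0,0],"rot":[0,0,0]},{"xyz":[0,0,0],"rot":[0,0,0]}]'
python3 - <<'E'
from h import *
import pickle
o=ctrl.get_obs();print(o['ee_pos'],o['orientation'])
cm=ctrl.camera_model('wrist');im=ctrl.get_image('wrist');pickle.dump(cm,open('cm2.pkl','wb'))
im=cv2.cvtColor(im,cv2.COLOR_RGB2BGR);cv2.imwrite('pics/w2.png',im)
c,s=np.cos(.03),np.sin(.03)
P=np.array([[x,y,z] for x,y,z in((-80,0,12),(35,0,12),(50,-25,90),(50,25,90),(85,0,90),(-80,8,34),(-80,-8,34),(35,8,34),(35,-8,34))],float)
W=np.c_[472+c*P[:,0]-s*P[:,1],49.5+s*P[:,0]+c*P[:,1],P[:,2]]
q=proj(cm,W);print(q.round())
x0,y0=(q.min(0)-45).clip(0).astype(int);x1,y1=(q.max(0)+45).astype(int)
cr=im[y0:y1,x0:x1];k=min(800/cr.shape[1],600/cr.shape[0]);print(x0,y0,k)
cv2.imwrite('pics/w2c.png',cv2.resize(cr,None,fx=k,fy=k,interpolation=cv2.INTER_CUBIC))
E
```

```text
t: 5.62
ee_pos: [437.2, -67.3, 187.9]
orientation: [-3.14, -0.05, 0.004]
ft_force: [-0.8, -0.6, -2.4]
width: 8.0
grasp_force: 30.0
t: 5.87
ee_pos: [439.7, -70.8, 188.6]
orientation: [3.141, 0.046, 0.0]
ft_force: [0.1, -0.2, -1.8]
width: 7.7
grasp_force: 30.0
[439.74852258 -70.75186645 188.57083527] [3.14106822e+00 4.56943464e-02 1.75508829e-04]
[[158. 210.]
 [150. 116.]
 [145.  98.]
 [ 88.  98.]
 [112.  54.]
 [145. 216.]
 [159. 216.]
 [135. 116.]
 [150. 116.]]
43 9 2.380952380952381
```

View pics/w2c.png

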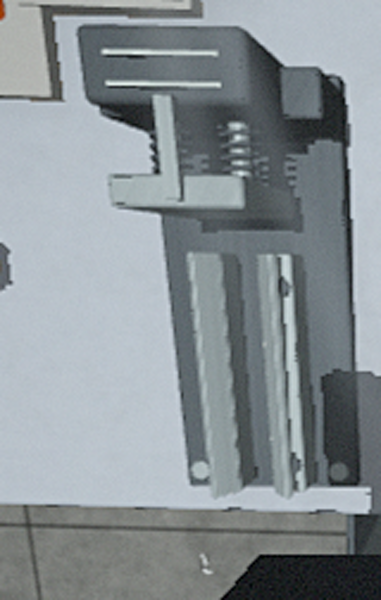

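The crop shows the pad's top face at (110–245,175–208), the rails at (188–245) and (258–305), running from rows 253 to 495, and the white lines at rows 52 and 85. The two base bolts are at (200,470) and (338,470).

```bash
python3 - <<'E'
from h import *
import pickle
cm=pickle.load(open('cm2.pkl','rb'))
g=lambda n,u,v,z:print(n,onz(cm,43+u/2.381-.3,9+v/2.381-.3,z).round(1))
g('padL',112,207,90);g('padR',245,208,90)
g('padbackL',110,175,90);g('padbackR',245,175,90)
g('railL far outer',188,253,42);g('railL near outer',213,495,42)
g('railR far inner',258,255,42);g('railR near inner',280,495,42)
g('railR far outer',293,255,42);g('railR near outer',305,490,42)
g('boltL',200,470,12);g('boltR',338,470,12)
g('lineL',105,85,90);g('lineR',220,85,90)
g('pointer far',163,97,93);g('pointer near',178,198,93)
E
```

```text
padL [522.9  74.7  90. ]
padR [524.   25.6  90. ]
padbackL [534.   74.1  90. ]
padbackR [535.4  24.8  90. ]
railL far outer [507.4  69.6  42. ]
railL near outer [393.8  67.4  42. ]
railR far inner [507.4  38.6  42. ]
railR near inner [394.8  34.8  42. ]
railR far outer [507.9  23.   42. ]
railR near outer [397.7  22.5  42. ]
boltL [396.7  86.4  12. ]
boltR [398.8  13.5  12. ]
lineL [564.   72.4  90. ]
lineR [565.1  31.7  90. ]
pointer far [560.   50.9  93. ]
pointer near [526.5  48.6  93. ]
```

```bash
python3 -m inch '[{"xyz":[1,-6,0],"rot":[0,0,0]},{"xyz":[4,-22,0],"rot":[0,0,0]},{"xyz":[7,-46,0],"rot":[0,0,0]},{"xyz":[11,-72,0],"rot":[0,0,0]},{"xyz":[14,-95,0],"rot":[0,0,0]},{"xyz":[16,-111,0],"rot":[0,0,0]},{"xyz":[17,-118,0],"rot":[0,0,0]},{"xyz":[17.3,-119.7,0],"rot":[0,0,0]}]'
python3 -m inch '[{"xyz":[0,0,6],"rot":[0,0,0]},{"xyz":[0,0,18],"rot":[0,0,0]},{"xyz":[0,0,32],"rot":[0,0,0]},{"xyz":[0,0,46],"rot":[0,0,0]},{"xyz":[0,0,56],"rot":[0,0,0]},{"xyz":[0,0,62],"rot":[0,0,0]},{"xyz":[0,0,65],"rot":[0,0,0]},{"xyz":[0,0,65],"rot":[0,0,0]},{"xyz":[0,0,65],"rot":[0,0,0]}]'
python3 - <<'E'
from h import *
o=ctrl.get_obs();print(o['ee_pos'],o['orientation'],o['ft_force'])
cm=ctrl.camera_model('wrist');w=cv2.cvtColor(ctrl.get_image('wrist'),cv2.COLOR_RGB2BGR)
s=cv2.cvtColor(ctrl.get_image('side'),cv2.COLOR_RGB2BGR);t=cv2.cvtColor(ctrl.get_image('top'),cv2.COLOR_RGB2BGR)
cv2.imwrite('pics/w3.png',w)
r=lambda a,x0,y0,wd,h,W,H:cv2.resize(a[y0:y0+h,x0:x0+wd],(W,H),interpolation=cv2.INTER_CUBIC)
cv2.imwrite('pics/c3.png',np.vstack([r(w,150,0,220,160,495,360),np.hstack([r(s,220,160,85,80,255,240),r(t,206,165,80,75,240,225+15)])]))
E
```

```text
t: 6.58
ee_pos: [453.4, 50.9, 188.6]
orientation: [-3.141, -0.049, 0.0]
ft_force: [0.0, -0.2, -2.3]
width: 7.7
grasp_force: 30.0
t: 7.33
ee_pos: [453.4, 50.0, 123.9]
orientation: [3.141, 0.046, 0.0]
ft_force: [0.6, 0.2, -3.3]
width: 8.1
grasp_force: 30.0
[453.44508562  49.97094058 123.8793109 ] [3.14123876e+00 4.63670280e-02 4.68198976e-04] [ 0.59840045  0.18848834 -3.30228981]
```

View pics/c3.png

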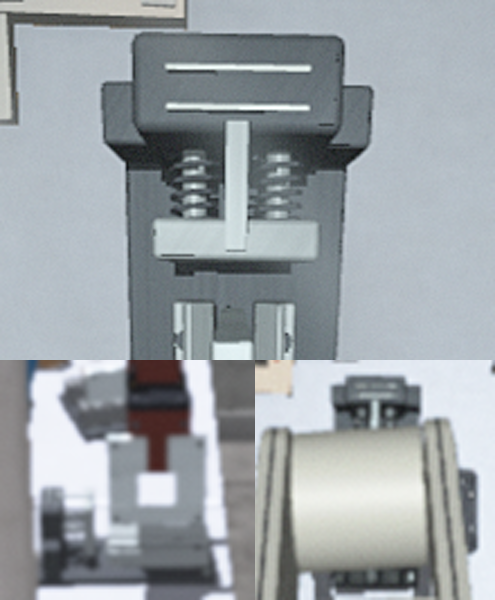

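The wrist view shows the plate end at about (233,340), centred between the rails at 174–213 and 254–293. The side view shows the plate upright above the channel. I'll lower it.

```bash
python3 -m inch '[{"xyz":[0,0,3],"rot":[0,0,0]},{"xyz":[0,0,8],"rot":[0,0,0]},{"xyz":[0,0,13],"rot":[0,0,0]},{"xyz":[0,0,18],"rot":[0,0,0]},{"xyz":[0,0,23],"rot":[0,0,0]},{"xyz":[0,0,28],"rot":[0,0,0]},{"xyz":[0,0,33],"rot":[0,0,0]},{"xyz":[0,0,37],"rot":[0,0,0]},{"xyz":[0,0,40],"rot":[0,0,0]},{"xyz":[0,0,42],"rot":[0,0,0]},{"xyz":[0,0,42.5],"rot":[0,0,0]},{"xyz":[0,0,42.5],"rot":[0,0,0]}]'
python3 -m inch '[{"xyz":[0,0,0],"rot":[0,0,0]},{"xyz":[0,0,0.3],"rot":[0,0,0]},{"xyz":[0,0,0.3],"rot":[0,0,0]},{"xyz":[0,0,0.3],"rot":[0,0,0]}]'
```

```text
t: 8.48
ee_pos: [453.2, 50.2, 81.1]
orientation: [-3.141, -0.047, 0.0]
ft_force: [0.5, 0.1, -2.4]
width: 8.2
grasp_force: 30.0
t: 8.82
ee_pos: [453.3, 50.2, 81.0]
orientation: [-3.141, -0.047, -0.001]
ft_force: [-0.4, -0.2, -2.6]
width: 7.8
grasp_force: 30.0
```

```bash
python3 -m inch '[{"xyz":[0,0,0.4],"rot":[0,0,0]},{"xyz":[0,0,0.4],"rot":[0,0,0]},{"xyz":[0,0,0.4],"rot":[0,0,0]}]'
python3 -m inch '[{"xyz":[0,0,0.4],"rot":[0,0,0]},{"xyz":[0,0,0.4],"rot":[0,0,0]},{"xyz":[0,0,0.4],"rot":[0,0,0]}]'
```

```text
t: 9.07
ee_pos: [453.3, 50.2, 80.6]
orientation: [-3.141, -0.047, -0.001]
ft_force: [-0.5, 1.1, -1.2]
width: 7.7
grasp_force: 30.0
t: 9.32
ee_pos: [453.4, 50.2, 80.6]
orientation: [-3.141, -0.047, -0.001]
ft_force: [-1.1, 0.1, 5.7]
width: 8.1
grasp_force: 30.0
```

Bottom is on the floor; ease off slightly and slide along the channel to just before the pad.

```bash
python3 -m inch '[{"xyz":[0,0,-0.3],"rot":[0,0,0]},{"xyz":[1,0,-0.3],"rot":[0,0,0]},{"xyz":[3,0,-0.3],"rot":[0,0,0]},{"xyz":[5,0,-0.3],"rot":[0,0,0]},{"xyz":[7,0,-0.3],"rot":[0,0,0]},{"xyz":[9,0,-0.3],"rot":[0,0,0]},{"xyz":[10.5,0,-0.3],"rot":[0,0,0]},{"xyz":[11,0,-0.3],"rot":[0,0,0]},{"xyz":[11,0,-0.3],"rot":[0,0,0]},{"xyz":[11,0,-0.3],"rot":[0,0,0]}]'
python3 -m inch '[{"xyz":[1,0,0],"rot":[0,0,0]},{"xyz":[2,0,0],"rot":[0,0,0]},{"xyz":[3,0,0],"rot":[0,0,0]},{"xyz":[4,0,0],"rot":[0,0,0]},{"xyz":[4,0,0],"rot":[0,0,0]},{"xyz":[4,0,0],"rot":[0,0,0]}]'
```

```text
t: 10.15
ee_pos: [458.4, 50.3, 81.2]
orientation: [3.141, 0.047, -0.018]
ft_force: [-21.5, 0.8, 37.3]
width: 7.9
grasp_force: 30.0
t: 10.65
ee_pos: [463.0, 50.5, 81.4]
orientation: [3.141, 0.047, -0.016]
ft_force: [-20.3, 0.8, 37.3]
width: 7.9
grasp_force: 30.0
```

The leading corner is digging into the floor, so I'll lift to unload it and check.

```bash
python3 -m inch '[{"xyz":[0,0,-0.5],"rot":[0,0,0]},{"xyz":[0,0,-1],"rot":[0,0,0]},{"xyz":[0,0,-1],"rot":[0,0,0]},{"xyz":[0,0,-1],"rot":[0,0,0]}]'
python3 -m inch '[{"xyz":[0,0,-0.5],"rot":[0,0,0]},{"xyz":[0,0,-1],"rot":[0,0,0]},{"xyz":[0,0,-1],"rot":[0,0,0]},{"xyz":[0,0,-1],"rot":[0,0,0]}]'
python3 - <<'E'
from h import *
o=ctrl.get_obs();print(R.from_rotvec(o['orientation']).as_matrix().round(4))
w=cv2.cvtColor(ctrl.get_image('wrist'),cv2.COLOR_RGB2BGR)
s=cv2.cvtColor(ctrl.get_image('side'),cv2.COLOR_RGB2BGR)
r=lambda a,x0,y0,wd,h,W,H:cv2.resize(a[y0:y0+h,x0:x0+wd],(W,H),interpolation=cv2.INTER_CUBIC)
cv2.imwrite('pics/c4.png',np.hstack([r(w,190,40,120,120,400,400),r(s,225,190,80,80,400,400)]))
E
```

```text
t: 10.98
ee_pos: [468.4, 50.6, 81.4]
orientation: [-3.141, -0.047, -0.001]
ft_force: [-2.0, 0.7, 1.2]
width: 7.7
grasp_force: 30.0
t: 11.32
ee_pos: [468.2, 50.6, 82.2]
orientation: [3.141, 0.047, -0.0]
ft_force: [0.1, -0.1, -2.0]
width: 8.1
grasp_force: 30.0
[[ 9.996e-01  2.980e-02 -1.000e-04]
 [ 2.980e-02 -9.996e-01 -0.000e+00]
 [-1.000e-04  0.000e+00 -1.000e+00]]
```

View pics/c4.png

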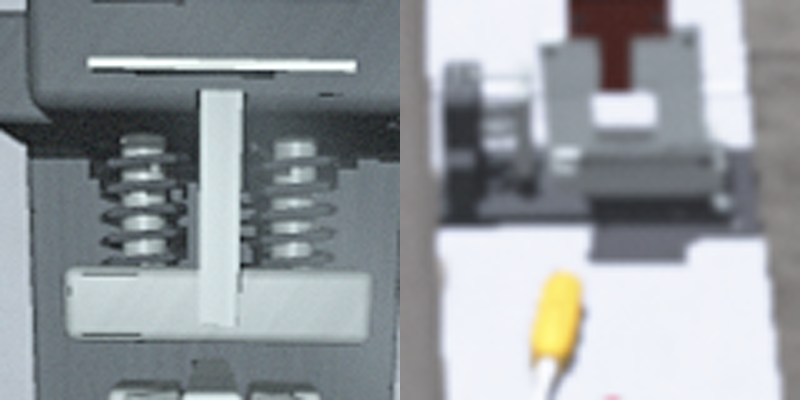

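```bash
python3 - <<'E'
from h import *
s=cv2.cvtColor(ctrl.get_image('side'),cv2.COLOR_RGB2BGR)
cv2.imwrite('pics/c5.png',cv2.resize(s[185:240,240:300],(720,600*55*12//(60*11)*1),interpolation=cv2.INTER_NEAREST)[:600])
cm=ctrl.camera_model('side');o=ctrl.get_obs()['ee_pos']
c=np.array([np.cos(.03),np.sin(.03),0])
P=[np.array([o[0],o[1]+4,0])+c*x+[0,0,o[2]-68.2+z] for x,z in((-55,110),(55,110),(-20,66),(20,66),(-20,24),(20,24))]
print(((proj(cm,P)-[240,185])).round(1))
g=cv2.cvtColor(s,cv2.COLOR_BGR2GRAY)[185:225,250:292];print(g[:,::2])
E
```

```text
[[44.4 11.8]
 [11.1 12.4]
 [33.8 23.6]
 [21.9 23.8]
 [33.9 34.4]
 [22.1 34.6]]
[[ 85  84  78 112  80  55  58  54  59  60  56  63  63  67 131 238 243 243
  243 243 242]
 [116 138 147 187 112  51  53  49  48  50  50  56  53  54 122 237 242 243
  243 243 242]
 [194 217 221 233 129  41  40  39  39  39  37  42  40  38 117 237 242 243
  242 243 241]
 [236 241 241 241 133  34  35  35  35  34  35  37  34  36 118 236 242 242
  242 242 242]
 [242 243 244 241 133  35  39  39  39  40  40  41  39  40 121 236 242 242
  242 243 241]
 [243 243 243 241 137  44  44  44  45  46  45  45  45  46 124 237 242 242
  242 243 242]
 [243 242 242 241 138  48  48  48  48  48  50  50  50  49 125 237 242 242
  243 243 243]
 [242 242 243 241 143  52  50  48  49  50  47  49  49  53 124 237 243 243
  243 242 243]
 [243 242 242 241 146  53  50  48  49  48  49  50  50  54 123 235 240 240
  242 243 243]
 [243 242 243 241 150  53  49  50  49  49  49  48  49  53 115 219 224 227
  241 243 243]
 [243 242 244 243 152  53  50  48  48  48  48  49  47  52  96 178 181 195
  239 243 244]
 [242 241 246 244 153  61  56  50  48  48 
[... 1839 characters left out ...]
9 151 152 153 151 132 120 120 120 119 125 142 151 149 150 150
  175 218 237]
 [118 192 180 157 156 154 151 137 129 127 126 128 133 142 145 140 143 144
  153 184 218]
 [111 153 161 183 190 177 146 137 138 134 133 136 137 139 131 128 135 135
  133 157 171]
 [109 122 147 206 220 191 132 126 128 127 126 128 128 127 119 118 123 122
  124 154 129]
 [107 107 136 190 192 163 106 108 107 110 111 111 111 109 108 109 110 105
  103 146 114]
 [106  92 129 170 158 127  94  98  99 101 103 103 104 103 103 104 104  97
   91 141 118]
 [104  86 128 172 172 129 103 105 105 105 107 106 108 107 108 109 109 105
  102 137 109]
 [ 96  87 123 156 160 127 110 108 109 109 108 109 111 112 110 112 114 111
  113 124  95]]
```

View pics/c5.png

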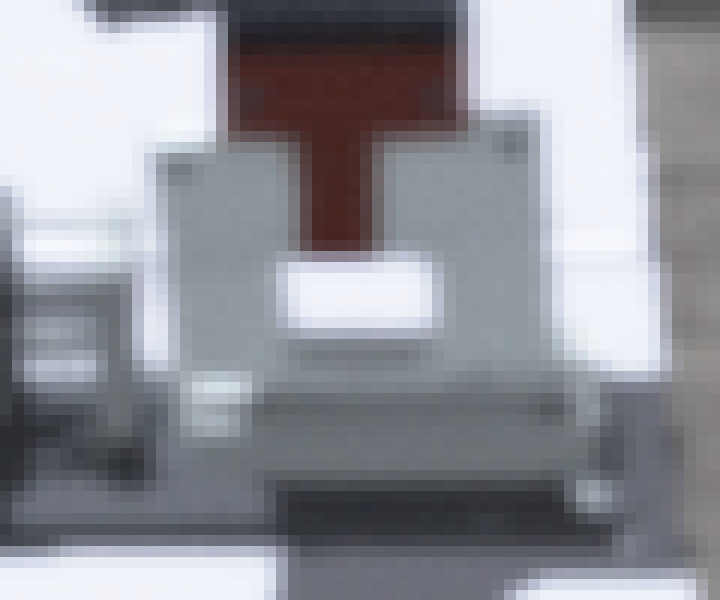

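The plate is pitched nose-down by about 5° in the grip: its top edge is at crop row 155 on the left and 115 on the right, while the window and rails look level. I'll back off and touch the floor, then loosen slightly so it settles flat between the fingers, and re-grip a little lower.

```bash
python3 -m inch '[{"xyz":[-2,0,0],"rot":[0,0,0]},{"xyz":[-5,0,0],"rot":[0,0,0]},{"xyz":[-7,0,0],"rot":[0,0,0]},{"xyz":[-7,0,0.4],"rot":[0,0,0]},{"xyz":[-7,0,0.8],"rot":[0,0,0]},{"xyz":[-7,0,0.8],"rot":[0,0,0]},{"xyz":[-7,0,0.8],"rot":[0,0,0]}]'
python3 -m inch '[{"xyz":[0,0,0],"rot":[0,0,0]},{"xyz":[0,0,0],"rot":[0,0,0]},{"xyz":[0,0,0],"rot":[0,0,0]},{"xyz":[0,0,0],"rot":[0,0,0]},{"xyz":[0,0,0],"rot":[0,0,0]},{"xyz":[0,0,0],"rot":[0,0,0]}]' 215
```

```text
t: 12.05
ee_pos: [461.3, 50.4, 81.6]
orientation: [-3.141, -0.047, -0.0]
ft_force: [-0.6, 1.2, -2.0]
width: 7.9
grasp_force: 30.0
t: 12.55
ee_pos: [461.2, 50.4, 81.6]
orientation: [-3.141, -0.047, -0.0]
ft_force: [-0.1, 0.1, 0.0]
width: 13.7
grasp_force: 0.0
```

```bash
python3 -m inch '[{"xyz":[0,0,2],"rot":[0,0,0]},{"xyz":[0,0,4],"rot":[0,0,0]},{"xyz":[0,0,6],"rot":[0,0,0]},{"xyz":[0,0,6],"rot":[0,0,0]},{"xyz":[0,0,6],"rot":[0,0,0]}]'
python3 -m inch '[{"xyz":[0,0,0],"rot":[0,0,0]},{"xyz":[0,0,0],"rot":[0,0,0]},{"xyz":[0,0,0],"rot":[0,0,0]},{"xyz":[0,0,0],"rot":[0,0,0]},{"xyz":[0,0,0],"rot":[0,0,0]},{"xyz":[0,0,0],"rot":[0,0,0]}]' 255
python3 - <<'E'
from h import *
s=cv2.cvtColor(ctrl.get_image('side'),cv2.COLOR_RGB2BGR)
w=cv2.cvtColor(ctrl.get_image('wrist'),cv2.COLOR_RGB2BGR)
r=lambda a,x0,y0,wd,h,W,H:cv2.resize(a[y0:y0+h,x0:x0+wd],(W,H),interpolation=cv2.INTER_CUBIC)
cv2.imwrite('pics/c6.png',np.hstack([r(s,240,185,60,50,480,400),r(w,190,70,95,120,316,400)]))
g=cv2.cvtColor(s,cv2.COLOR_BGR2GRAY)
for c in (256,258,260,280,282,284,286):
    k=g[190:206,c].astype(float);print(c,190+np.interp(190,-k[::1][k.argmax():],np.arange(len(k))[k.argmax():]) if 0 else k.astype(int))
E
```

```text
t: 12.97
ee_pos: [461.0, 50.4, 75.3]
orientation: [3.141, 0.047, -0.001]
ft_force: [0.7, -0.4, 0.1]
width: 13.6
grasp_force: 0.0
t: 13.47
ee_pos: [461.1, 50.4, 75.5]
orientation: [-3.141, -0.047, 0.0]
ft_force: [-0.0, 0.4, -2.6]
width: 8.2
grasp_force: 30.0
256 [242 243 242 243 242 243 247 247 236 213 201 202 202 203 203 204]
258 [239 240 240 241 241 243 248 250 230 156 119 130 144 147 147 146]
260 [145 157 165 168 169 171 179 183 154 125 127 139 146 145 147 146]
280 [ 98 102 105 106 106 100  86  75  83 114 139 148 149 148 148 149]
282 [236 236 236 236 236 229 195 158 141 142 146 149 148 148 148 148]
284 [242 242 243 243 243 238 213 172 149 145 145 147 148 149 149 150]
286 [242 242 243 243 242 238 217 178 144 125 128 139 147 150 150 148]
```

View pics/c6.png

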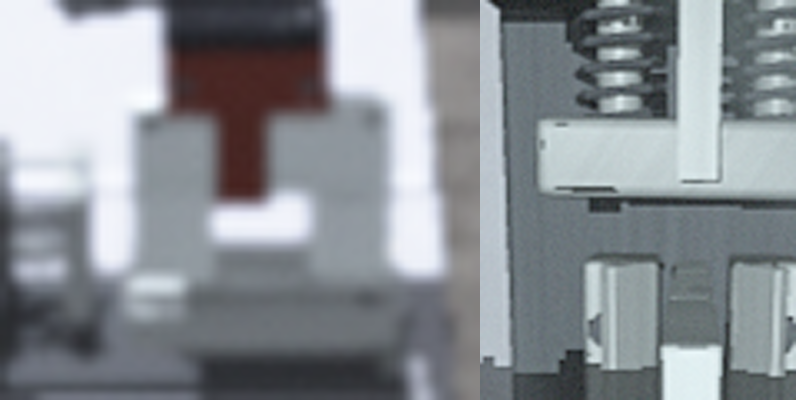

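The plate is level again, with vertical side edges at x=137 and 387. In the wrist view its front end is at (690,345), still short of the pad. I'll slide gently, just clear of floor load.

```bash
python3 -m inch '[{"xyz":[0,0,-0.2],"rot":[0,0,0]},{"xyz":[0.5,0,-0.3],"rot":[0,0,0]},{"xyz":[1.5,0,-0.3],"rot":[0,0,0]},{"xyz":[2.5,0,-0.3],"rot":[0,0,0]},{"xyz":[3.5,0,-0.3],"rot":[0,0,0]},{"xyz":[4,0,-0.3],"rot":[0,0,0]},{"xyz":[4,0,-0.3],"rot":[0,0,0]},{"xyz":[4,0,-0.3],"rot":[0,0,0]}]'
python3 -m inch '[{"xyz":[0.5,0,0],"rot":[0,0,0]},{"xyz":[1,0,0],"rot":[0,0,0]},{"xyz":[1.5,0,0],"rot":[0,0,0]},{"xyz":[2,0,0],"rot":[0,0,0]},{"xyz":[2.5,0,0],"rot":[0,0,0]},{"xyz":[3,0,0],"rot":[0,0,0]},{"xyz":[3,0,0],"rot":[0,0,0]},{"xyz":[3,0,0],"rot":[0,0,0]}]'
```

```text
t: 14.23
ee_pos: [465.1, 50.5, 75.9]
orientation: [3.141, 0.047, -0.0]
ft_force: [0.2, 0.3, -3.0]
width: 7.9
grasp_force: 30.0
t: 14.9
ee_pos: [468.2, 50.6, 75.9]
orientation: [-3.141, -0.047, 0.0]
ft_force: [-0.0, 0.7, -2.5]
width: 8.1
grasp_force: 30.0
```

```bash
python3 -m inch '[{"xyz":[0.5,0,0],"rot":[0,0,0]},{"xyz":[1,0,0],"rot":[0,0,0]},{"xyz":[1.5,0,0],"rot":[0,0,0]},{"xyz":[2,0,0],"rot":[0,0,0]},{"xyz":[2.5,0,0],"rot":[0,0,0]},{"xyz":[3,0,0],"rot":[0,0,0]},{"xyz":[3,0,0],"rot":[0,0,0]}]'
python3 -m inch '[{"xyz":[0.5,0,0],"rot":[0,0,0]},{"xyz":[1,0,0],"rot":[0,0,0]},{"xyz":[1.5,0,0],"rot":[0,0,0]},{"xyz":[2,0,0],"rot":[0,0,0]},{"xyz":[2.5,0,0],"rot":[0,0,0]},{"xyz":[3,0,0],"rot":[0,0,0]},{"xyz":[3,0,0],"rot":[0,0,0]},{"xyz":[3,0,0],"rot":[0,0,0]}]'
```

```text
t: 15.48
ee_pos: [471.3, 50.7, 75.9]
orientation: [-3.141, -0.047, -0.0]
ft_force: [0.1, 0.3, -3.3]
width: 7.9
grasp_force: 30.0
t: 16.15
ee_pos: [474.1, 50.8, 75.9]
orientation: [3.141, 0.047, -0.0]
ft_force: [-0.1, 1.0, -2.6]
width: 8.0
grasp_force: 30.0
```

```bash
python3 -m inch '[{"xyz":[0.5,0,0],"rot":[0,0,0]},{"xyz":[1,0,0],"rot":[0,0,0]},{"xyz":[1.5,0,0],"rot":[0,0,0]},{"xyz":[2,0,0],"rot":[0,0,0]},{"xyz":[2.5,0,0],"rot":[0,0,0]},{"xyz":[3,0,0],"rot":[0,0,0]},{"xyz":[3,0,0],"rot":[0,0,0]}]'
python3 -m inch '[{"xyz":[0.5,0,0],"rot":[0,0,0]},{"xyz":[1,0,0],"rot":[0,0,0]},{"xyz":[1.5,0,0],"rot":[0,0,0]},{"xyz":[2,0,0],"rot":[0,0,0]},{"xyz":[2,0,0],"rot":[0,0,0]},{"xyz":[2,0,0],"rot":[0,0,0]}]'
```

```text
t: 16.73
ee_pos: [477.3, 50.9, 75.9]
orientation: [-3.141, -0.047, -0.0]
ft_force: [-0.0, 0.2, -2.7]
width: 7.9
grasp_force: 30.0
t: 17.23
ee_pos: [478.3, 50.9, 75.7]
orientation: [3.141, 0.047, -0.003]
ft_force: [-4.1, 0.1, -1.3]
width: 7.8
grasp_force: 30.0
```

Contact with the pad; now press in gently.

```bash
python3 -m inch '[{"xyz":[0.5,0,0],"rot":[0,0,0]},{"xyz":[1,0,0],"rot":[0,0,0]},{"xyz":[1.5,0,0],"rot":[0,0,0]},{"xyz":[2,0,0],"rot":[0,0,0]},{"xyz":[2.5,0,0],"rot":[0,0,0]},{"xyz":[3,0,0],"rot":[0,0,0]},{"xyz":[3,0,0],"rot":[0,0,0]},{"xyz":[3,0,0],"rot":[0,0,0]}]'
python3 -m inch '[{"xyz":[0.5,0,0],"rot":[0,0,0]},{"xyz":[1,0,0],"rot":[0,0,0]},{"xyz":[1.5,0,0],"rot":[0,0,0]},{"xyz":[2,0,0],"rot":[0,0,0]},{"xyz":[2.5,0,0],"rot":[0,0,0]},{"xyz":[3,0,0],"rot":[0,0,0]},{"xyz":[3,0,0],"rot":[0,0,0]},{"xyz":[3,0,0],"rot":[0,0,0]}]'
```

```text
t: 17.9
ee_pos: [481.1, 51.0, 75.6]
orientation: [3.141, 0.047, -0.003]
ft_force: [-6.7, 0.6, 1.2]
width: 8.0
grasp_force: 30.0
t: 18.57
ee_pos: [483.5, 51.0, 75.7]
orientation: [3.141, 0.047, -0.005]
ft_force: [-8.1, -0.1, 3.9]
width: 7.5
grasp_force: 30.0
```

```bash
python3 -m inch '[{"xyz":[0.5,0,-0.2],"rot":[0,0,0]},{"xyz":[1,0,-0.3],"rot":[0,0,0]},{"xyz":[1.5,0,-0.3],"rot":[0,0,0]},{"xyz":[2,0,-0.3],"rot":[0,0,0]},{"xyz":[2.5,0,-0.3],"rot":[0,0,0]},{"xyz":[3,0,-0.3],"rot":[0,0,0]},{"xyz":[3,0,-0.3],"rot":[0,0,0]},{"xyz":[3,0,-0.3],"rot":[0,0,0]}]'
python3 - <<'E'
from h import *
s=cv2.cvtColor(ctrl.get_image('side'),cv2.COLOR_RGB2BGR)
w=cv2.cvtColor(ctrl.get_image('wrist'),cv2.COLOR_RGB2BGR)
print(ctrl.get_obs()['ft_force'])
r=lambda a,x0,y0,wd,h,W,H:cv2.resize(a[y0:y0+h,x0:x0+wd],(W,H),interpolation=cv2.INTER_CUBIC)
cv2.imwrite('pics/c7.png',np.hstack([r(s,240,185,60,50,420,350),r(w,200,50,100,100,350,350)]))
E
```

```text
t: 19.23
ee_pos: [485.6, 51.0, 75.8]
orientation: [3.141, 0.047, -0.008]
ft_force: [-10.7, 0.4, 3.0]
width: 8.1
grasp_force: 30.0
[-10.52988729   0.07544246   4.26286868]
```

View pics/c7.png

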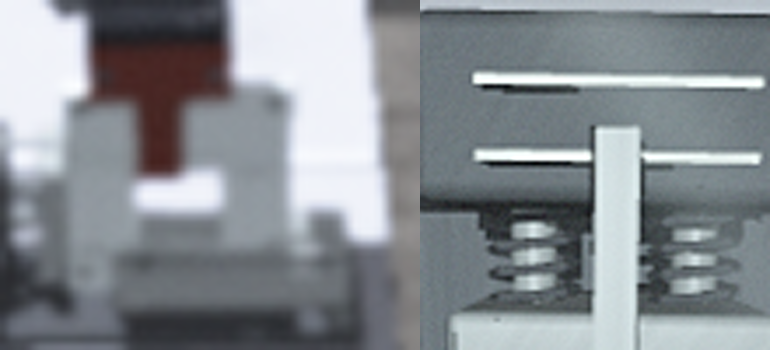

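The pointer tip is at row 127, between the lines at rows 157 and 80. That puts travel at about 8 mm with the plate upright, so I'll nudge a little further and check that it holds steady.

```bash
python3 -m inch '[{"xyz":[0.4,0,0],"rot":[0,0,0]},{"xyz":[0.8,0,-0.1],"rot":[0,0,0]},{"xyz":[0.8,0,-0.1],"rot":[0,0,0]},{"xyz":[0.8,0,-0.1],"rot":[0,0,0]},{"xyz":[0.8,0,-0.1],"rot":[0,0,0]},{"xyz":[0.8,0,-0.1],"rot":[0,0,0]}]'
python3 -m inch '[{"xyz":[0,0,0],"rot":[0,0,0]},{"xyz":[0,0,0],"rot":[0,0,0]},{"xyz":[0,0,0],"rot":[0,0,0]},{"xyz":[0,0,0],"rot":[0,0,0]},{"xyz":[0,0,0],"rot":[0,0,0]},{"xyz":[0,0,0],"rot":[0,0,0]},{"xyz":[0,0,0],"rot":[0,0,0]},{"xyz":[0,0,0],"rot":[0,0,0]},{"xyz":[0,0,0],"rot":[0,0,0]},{"xyz":[0,0,0],"rot":[0,0,0]},{"xyz":[0,0,0],"rot":[0,0,0]},{"xyz":[0,0,0],"rot":[0,0,0]}]'
python3 - <<'E'
from h import *
w=cv2.cvtColor(ctrl.get_image('wrist'),cv2.COLOR_RGB2GRAY);w=w[55:105]
print('pointer col',w[:,256]);print('line col',w[:,240]);print(ctrl.get_obs()['ft_force'],ctrl.get_obs()['t'])
E
```

```text
t: 19.83
ee_pos: [486.1, 51.1, 75.8]
orientation: [3.141, 0.047, -0.009]
ft_force: [-10.8, 0.5, 3.3]
width: 8.0
grasp_force: 30.0
t: 20.83
ee_pos: [486.1, 51.0, 75.8]
orientation: [3.141, 0.047, -0.009]
ft_force: [-11.1, -0.1, 4.0]
width: 7.6
grasp_force: 30.0
pointer col [108 124 124 130 133 135 135 134 133 133 133 131 132 131 133 132 122 176
 250 239 207 120 130 130 129 132 131 126 126 122 137 192 221 216 218 216
 216 215 217 218 218 218 218 218 220 218 219 218 219 217]
line col [103 112 119 121 129 130 129 130 129 122 127 126 121 125 124 118 128 200
 254 248 169  39  81 128 122 119 122 120 122 118 117 119 121 123 117 121
 112 113 121 200 255 252  93  62 124 120 120 122 115 111]
[-11.07191668  -0.8143514    4.07529613] 20.8833
```

```bash
python3 -c "
from workcell import ctrl
print(ctrl.close_job())"
```

```text
the job is handed in; nothing more can be done
None
```

The tall plate is held against the pad at a steady 11 N or so, with the pointer between the lines and the job handed in; on the way it pitched in the grip, so I briefly loosened and re-gripped it in the channel before pressing.

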